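# Pry the retaining ring off the print-arm post

## Task

The print arm has to come off its post for cleaning. Take the hooked pick from the rubber mat and with its hook gently pry the spring retaining ring out of its groove and clear of the post, leaving the ring lying flat on the round hub plate. Then lay the pick back on the mat. Do not touch the ring with the gripper, do not force the ring, bear on the post and the plate only lightly, as their faces mark easily, and leave the other things alone.

Things in the scene. Friction and masses are not known exactly. Their poses are not given: they have to be found in the camera images.
- post (a point): Centre of the press's upright steel post, 32 mm across, at the level of the hub plate's top face; +x points along the print arm. The post's top is 12.5 mm above the plate. A brass bushing end, 32 mm across, stands 1.5 mm above the plate, and over it a groove 4 mm high, 24 mm across at its floor, is cut in the post.
- ring_mid (a point): Centre of the flat spring-steel retaining ring, 2.5 mm thick, 60 mm across, half-way up. At the start it sits in the post's groove, on the bushing. Two sprung prongs reach round the post; the 20 mm mouth between them opens to its +x. Drawn slowly along its -x it gives at some 8 to 14 N; the force falls off as the prongs pass the post after 12 to 16 mm; it is clear at 26 mm.
- pick_mid (a point): Middle of the handle of the hooked pick, lying flat on the mat with the hook tip down; about 0.1 kg. Wooden handle 92 mm long (own x, hook end +x), 16 mm wide (y), 20 mm high (z).
- mat: Black rubber tool mat, fixed on the bench, 180 mm (own x) by 260 mm (y), 4 mm thick; origin at the centre of its underside.
- jar_mid (a point): Centre of a white ink jar with a black lid, 66 mm across, 72 mm high, upright; a bystander.
- tape_mid (a point): Centre of a roll of blue tape lying flat, 100 mm across, 24 mm high; a bystander.
- squeegee_mid (a point): Middle of a screen squeegee lying on the bench, wooden grip with a rubber blade, 200 mm long (own y), 65 mm wide, 22 mm high; a bystander. It may lie under or beside the print arm.
- press: Swing printing press, fixed; origin on the bench under the post. Its round dark hub plate, level, 140 mm across, 8 mm thick, top 100 mm above the bench, belongs to the grey print arm, which runs off 330 mm along +x below the plate and ends in a screen clamp.
- ring_back (a point): Middle of the inner edge of the ring's rigid bowed back, 24.5 mm from the ring's centre along its -x, half-way up. Between it and the post's side (16 mm from the axis) is a window, open from above: 8.5 mm wide radially, about 25 mm along the arc, down to the hub plate. The ring can turn in its groove.
- shank_root (a point): Where the pick's 5 mm steel shank leaves the handle: 46 mm ahead (+x) of its middle and 6 mm above. It is 62 mm long; there a 4 mm thick hook leg turns down at a right angle, 16 mm to its round tip. The shank was bent up at the root by hand, by 0 to 0.24 rad, differently each time and not measured: the tip stands 0 to 15 mm above the level of the handle's underside. It yields to over 18 N.
Not all that is in view belongs to the job. Of the things that look like the part that bears ring_mid, the smaller one is meant.

How it is judged:
By the outcome, as a careful person would: the job done as asked, in the order asked, and still so for the second after the job is handed in, with the robot touching nothing.
It also fails if it takes over 61 s, if anything falls off the work surface, if the arm or the gripper's body presses on something with over 40 N, if the wrist force passes 120 N, or if a joint passes its speed limit or range.

## Robot

A 6-joint arm with a two-finger parallel gripper is mounted at the origin on the work surface. World frame = base frame: x ahead of the robot, y to its left, z up, the work surface at z = 0. Lengths are in m, angles in rad, forces in N, time in s.
With the tool pointing down it reaches from about 0.425 to 0.95 m from the base axis. Payload 3.5 kg.
Tool frame: the origin (TCP) lies between the finger pads; the fingertips stand 8 mm ahead of it and the grasp point (between the pads) lies 11 mm behind it; z points along the fingers, x is the direction in which the jaws open and shut, and the axes are right-handed (so a half turn about z gives the same grasp; the last joint's range is limited). The gripper opens to 85 mm and grips with 20 to 120 N. Pads are 22 mm wide; open, the fingers measure 114 mm over their backs; the gripper's body (76 mm by 85 mm) begins 54 mm behind the grasp point. The pads swing forward as they close: fully open they stand 13 mm farther back than shut.
Start: joints at [1.175, 0.286, 1.577, -0, 1.279, -0.15], TCP at [0.164, 0.655, 0.239] pointing down, gripper open.
Joint ranges: [-2.77, 2.77], [-0.9, 2.22], [0.21, 2.48], [-1.53, 4.67], [0.24, 2.81], [-2.84, 2.84]. Speed limits (rad/s): [2.79, 2.79, 3.14, 3.14, 3.14, 3.14].

## Interface

Orientations are given as a unit quaternion [w, x, y, z].
In Python, from rig import manip gives the robot as it stands.
- The arm moves only by the tool carry_out, never from a script. Its argument "deltas" is a list of rows, each a list of 7 numbers: the shift along the tool's x, y, z in mm, then the turn, a rotation vector about the tool's x, y, z in degrees, then the closure, from 0 (fully open) to 1 (shut). A call has 1 to 12 rows; each row is the pose to reach, as a shift and turn from the pose commanded when the call began, along the tool's axes at that moment; what a row does not reach only later rows make up. A row lasts 1/12 s, in which the tool goes at most 41.7 mm and 7.16 degrees, less where a joint would pass 70% of its speed; a pose out of reach is approached as far as the arm can. A call with a gripper value outside its range is refused whole. The fingers move at their own pace and stop on an object; the grip force is fixed at half the most. Time passes only in rows, so rows that repeat a pose let the fingers close. It gives the time, the measured TCP pose, the force and the opening at its end, in the units of the state.
- manip.read_state(): the state, without advancing time (a new reading comes with each control period).
- manip.get_image(name): name is "side" or "top"; returns a dict with "frame" (480x640x3 uint8, red, green, blue), "camera_matrix" (3x3 intrinsics, pixels), "world_from_camera" (4x4, takes a point from camera to world coordinates). Camera axes: x right, y down, z forward; pixel columns grow to the right and rows downward; lengths in m; the calibration is good to about 2 mm. A picture is of the moment at which its call begins. There is no depth.
- manip.job_done(): hands the job in, once; it reports no verdict.
Trained networks look in the newest picture that a camera, given by its name, has taken for a name from the list of things; names that differ only in an ending like _2 or _b are one class to them, and where a whole thing is asked for, a point or a joint stands for the part that bears it (a point fixed in the world has none). Each returns a list of dicts, best first, with "p" (0 to 1); they miss things now and then, are a little off and sometimes report something else, mostly with a low value. They report only what shows in the picture. A call takes as long as a camera call. They do not tell look-alikes from the thing itself.
- manip.boxes_of(camera, thing): "position" ([x, y, z] in m, in world coordinates, good to about 4 mm: the middle of the surface that is visible of it).
- manip.regions_of(camera, thing): "pixels" (480x640 bool, what is visible of it).
- manip.place_of(camera, thing): "position" ([x, y, z] in m, in world coordinates, good to about 4 mm: a listed point, or the origin of a listed thing).
The state is a dict: "time_s": time; "q": joint angles; "joint_velocities": joint speeds; "joint_efforts": joint torques, N m; "position": TCP position; "ee_rot": TCP orientation; "contact_force": force on the tool from outside, world axes, zero at the start; "torque": the same for the moment, N m; "opening": finger opening in m.
Only numpy, scipy, OpenCV 4.12 (cv2) and the standard library are available. Lean on these libraries where they do the work, as an engineer would, in place of code of your own. Each camera call takes 0.05 s, during which the arm holds its last target.

## Working session

There is one attempt and no reset: what is moved stays moved. The work goes in short steps, Python scripts to look and compute and a tool call to move; the robot and the scene stay as the last step left them, time stands still between calls to the robot, and variables do not carry over. Pictures are saved under pics/ and viewed, and the job is handed in when it is done.

Besides the shell and the picture viewer there is one more tool, called after "Call:" by a JSON object that holds its "api" and its "payload", one argument or row to a line. carry_out: Moves the arm, as the interface text tells. Its arguments: {"type":"object","properties":{"deltas":{"type":"array"}},"required":["deltas"]}

```bash
mkdir -p pics; ls; python3 - <<'E'
from rig import manip
import cv2, numpy as np
print(manip.read_state())
for c in ("top","side"):
    im=manip.get_image(c)
    cv2.imwrite(f"pics/{c}0.png",im["frame"][:,:,::-1])
    print(c,im["camera_matrix"].tolist(),np.round(im["world_from_camera"],4).tolist())
    for t in ("post","ring_mid","ring_back","pick_mid","shank_root","mat","jar_mid","tape_mid","squeegee_mid","press"):
        r=manip.place_of(c,t)
        print(c,t,[(round(d["p"],2),np.round(d["position"],4).tolist()) for d in r[:3]])
print(manip.read_state()["time_s"])
E
```

```text
pics
{'time_s': 0.0, 'q': array([ 1.17502537e+00,  2.87171778e-01,  1.57818737e+00, -2.16586733e-05,
        1.27858660e+00, -1.50000422e-01]), 'joint_velocities': array([-3.09216385e-04,  4.82467648e-04,  9.08016670e-05,  3.27611293e-04,
        2.40874794e-03,  7.74746668e-05]), 'joint_efforts': array([-1.04898711e-03, -4.05960596e+01, -2.92633581e+01, -2.22986646e-04,
        5.75869140e-03, -2.26211284e-06]), 'position': array([0.16395689, 0.65412475, 0.23793746]), 'ee_rot': array([ 5.85977826e-04,  7.88446569e-01,  6.15102124e-01, -1.02029810e-03]), 'contact_force': array([ 0.02807835,  0.18121995, -0.29327967]), 'torque': array([ 0.02709653,  0.00857215, -0.01019254]), 'opening': 0.08536544897656778}
top [[587.3745426845172, 0.0, 319.3297181566636], [0.0, 587.3745426845172, 241.33085188969093], [0.0, 0.0, 1.0]] [[-0.0016, -0.9983, 0.0576, 0.5053], [-1.0, 0.0015, -0.0024, 0.0328], [0.0023, -0.0576, -0.9983, 1.1462], [0.0, 0.0, 0.0, 1.0]]
top post [(0.66, [0.5667, 0.0944, 0.099])]
top ring_mid [(0.93, [0.3858, 0.0807, 0.002]), (0.79, [0.5662, 0.0979, 0.1014])]
top ring_back [(0.7
[... 562 characters left out ...]
 0.1082, 0.4317], [-0.1632, -0.7569, 0.6328, -0.7053], [0.0046, -0.642, -0.7667, 0.9977], [0.0, 0.0, 0.0, 1.0]]
side post []
side ring_mid [(0.74, [0.3774, 0.0812, 0.001]), (0.72, [0.5693, 0.093, 0.1002])]
side ring_back [(0.75, [0.3431, 0.0828, 0.0017]), (0.67, [0.5633, 0.0755, 0.1007])]
side pick_mid [(0.9, [0.4788, -0.238, 0.0153])]
side shank_root [(0.68, [0.4742, -0.1961, 0.0134])]
side mat [(0.83, [0.4951, -0.2173, 0.0025])]
side jar_mid [(0.9, [0.7683, -0.0765, 0.0362])]
side tape_mid [(0.85, [0.7742, -0.268, 0.0153]), (0.47, [0.4778, -0.2372, 0.0158])]
side squeegee_mid [(0.66, [0.4587, 0.355, 0.0062])]
side press [(0.9, [0.5621, 0.0938, 0.0033]), (0.46, [0.569, 0.0914, 0.0992])]
1.1
```

View pics/top0.png

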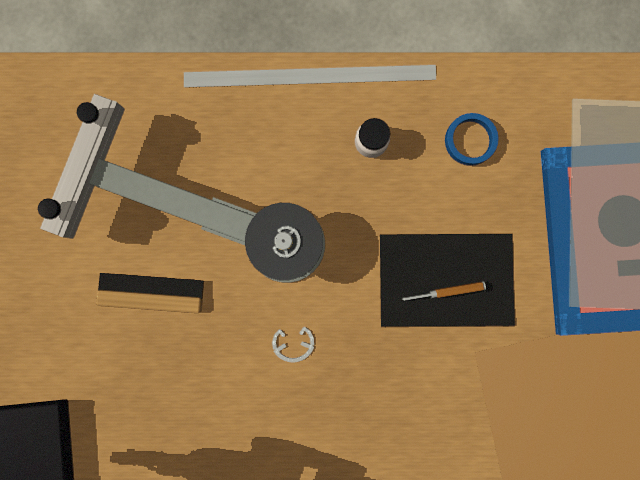

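View pics/side0.png

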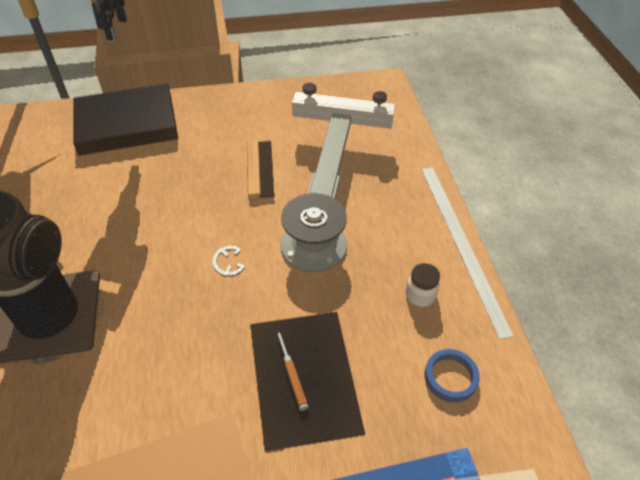

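```bash
python3 - <<'E'
import cv2
a=cv2.imread('pics/top0.png');b=cv2.imread('pics/side0.png')
cv2.imwrite('pics/c1.png',cv2.resize(a[160:270,215:325],None,fx=5,fy=5,interpolation=cv2.INTER_CUBIC))
cv2.imwrite('pics/c2.png',cv2.resize(b[100:200,340:460],None,fx=5,fy=5,interpolation=cv2.INTER_CUBIC))
cv2.imwrite('pics/c3.png',cv2.resize(a[200:330,390:540],None,fx=5,fy=4.5,interpolation=cv2.INTER_CUBIC))
E
```

```text
(no output)
```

View pics/c1.png

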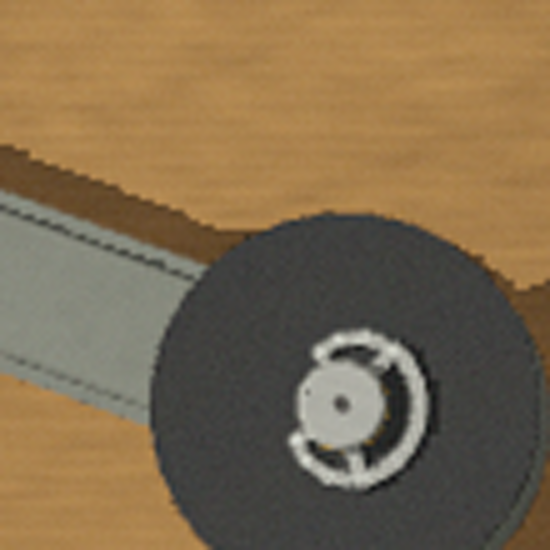

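```bash
python3 - <<'E'
import cv2
b=cv2.imread('pics/side0.png')
cv2.imwrite('pics/c2b.png',cv2.resize(b[180:280,260:370],None,fx=5,fy=5,interpolation=cv2.INTER_CUBIC))
E
```

```text
(no output)
```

View pics/c3.png

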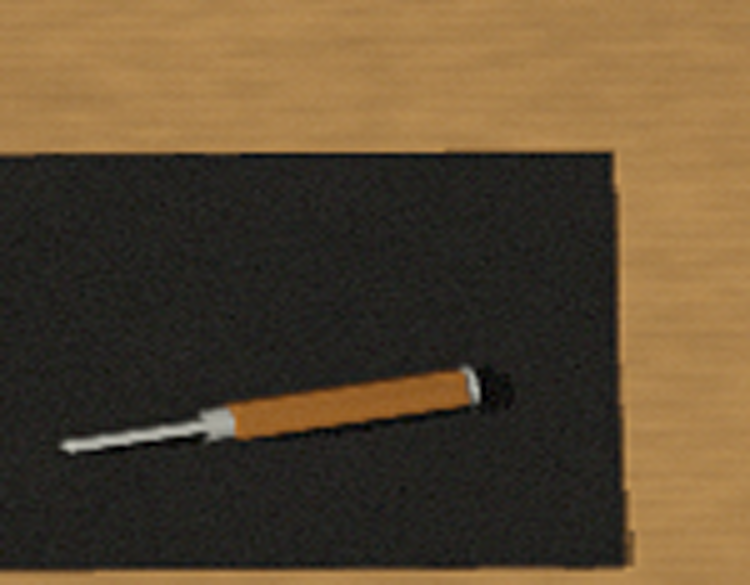

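View pics/c2b.png

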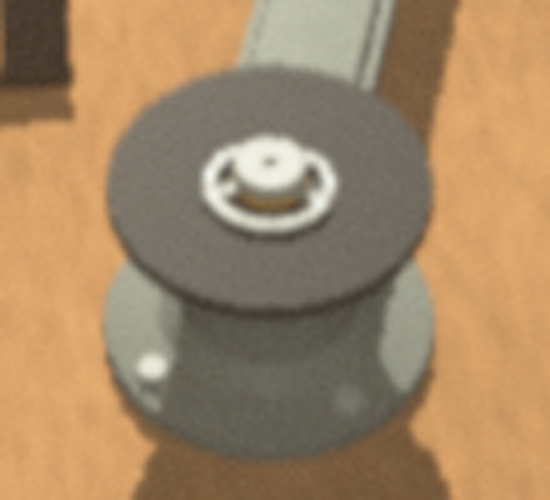

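```bash
cat > h.py <<'E'
import numpy as np, cv2
from scipy.spatial.transform import Rotation as R
CAM={}
def cam(im):
    return im["camera_matrix"],im["world_from_camera"]
def proj(K,T,P):
    P=np.atleast_2d(P); Pc=(P-T[:3,3])@T[:3,:3]
    u=Pc@K.T; return u[:,:2]/u[:,2:]
def back(K,T,uv,z):
    uv=np.atleast_2d(uv).astype(float); d=np.c_[uv,np.ones(len(uv))]@np.linalg.inv(K).T@T[:3,:3].T
    o=T[:3,3]; return o+d*((z-o[2])/d[:,2])[:,None]
def quat(q): return R.from_quat([q[1],q[2],q[3],q[0]])
def delta(state,pos,Rt):
    """mm and deg in tool axes from measured pose"""
    R0=quat(state["ee_rot"]); 
    return np.round(1000*R0.inv().apply(np.array(pos)-state["position"]),1), np.round(np.degrees((R0.inv()*Rt).as_rotvec()),1)
def pose(yaw,pitch):
    """tool pose: pick axis at world angle yaw (rad), nose down by pitch. tool x = yaw-90deg, z down"""
    # pick axis a, tool x: across. tool y = z cross x
    a=np.array([np.cos(yaw)*np.cos(pitch),np.sin(yaw)*np.cos(pitch),-np.sin(pitch)])
    x=np.array([np.sin(yaw),-np.cos(yaw),0]); # yaw-90
    up=np.cross(x,a) ; z=-up
    y=np.cross(z,x)
    return R.from_matrix(np.c_[x,y,z])
E
python3 - <<'E'
from h import *
from rig import manip
import pickle
print(pose(np.pi/2,0).as_matrix())
D={}
for c in ("top","side"):
    im=manip.get_image(c); D[c]=im
    K,T=cam(im)
    for t in ("pick_mid","ring_mid"):
        r=manip.regions_of(c,t); D[c,t]=r
        for d in r[:3]:
            ys,xs=np.nonzero(d["pixels"]); 
            uv=np.c_[xs,ys].astype(float); m=uv.mean(0); w,v=np.linalg.eigh(np.cov(uv.T))
            z={"pick_mid":.018,"ring_mid":.104}[t]
            a=back(K,T,[m,m+10*v[:,1]],z)
            print(c,t,round(d["p"],2),len(xs),m.round(2),uv.min(0),uv.max(0),back(K,T,m,z).round(4),np.degrees(np.arctan2(*(a[1]-a[0])[[1,0]])).round(1))
pickle.dump(D,open("d0.pkl","wb"))
E
```

```text
[[ 1.000000e+00 -6.123234e-17  0.000000e+00]
 [-6.123234e-17 -1.000000e+00 -0.000000e+00]
 [ 0.000000e+00  0.000000e+00 -1.000000e+00]]
top pick_mid 0.84 518 [454.67 290.34] [408. 282.] [485. 299.] [[ 0.476 -0.229  0.018]] 99.7
top ring_mid 0.76 142 [289.85 244.18] [275. 227.] [298. 257.] [[0.5604 0.0827 0.104 ]] 161.9
top ring_mid 0.64 452 [293.67 345.25] [273. 327.] [313. 361.] [[0.3824 0.0757 0.104 ]] 98.4
side pick_mid 0.9 630 [293.63 378.3 ] [278. 334.] [307. 410.] [[ 0.4759 -0.227   0.018 ]] -81.2
side pick_mid 0.26 94 [313.98 219.52] [301. 211.] [326. 225.] [[0.5777 0.1582 0.018 ]] 162.9
side ring_mid 0.9 261 [226.03 260.31] [214. 246.] [242. 274.] [[0.375  0.0031 0.104 ]] -75.2
side ring_mid 0.65 132 [312.3  219.52] [301. 211.] [326. 225.] [[0.5614 0.0829 0.104 ]] 164.9
```

```bash
python3 - <<'E'
from h import *
import pickle
D=pickle.load(open("d0.pkl","rb"))
for c,pu in (("top",(283.2,240.2)),("side",None)):
    K,T=cam(D[c]); f=D[c]["frame"][:,:,::-1].copy()
    if pu is not None: pc=back(K,T,pu,.1125)[0]; print("post",pc)
    px,py=pc[:2]
    S=6; u0,v0=(255,210) if c=="top" else (285,190)
    crop=cv2.resize(f[v0:v0+65,u0:u0+65],None,fx=S*1.4,fy=S*1.4,interpolation=cv2.INTER_NEAREST)
    s=S*1.4
    def dr(P,col):
        q=(proj(K,T,P)-[u0,v0]+.5)*s
        cv2.polylines(crop,[np.int32(q)],False,col,1)
    t=np.linspace(0,2*np.pi,90)
    circ=lambda r,z:np.c_[px+r*np.cos(t),py+r*np.sin(t),0*t+z]
    dr(circ(.016,.1125),(0,255,0)); dr(circ(.030,.104),(0,0,255)); dr(circ(.0245,.104),(255,0,0))
    A=np.radians(74); dr(np.array([[px,py,.1125],[px-.03*np.cos(A),py-.03*np.sin(A),.104]]),(0,255,255))
    cv2.imwrite(f"pics/ov_{c}.png",crop)
E
```

```text
post [0.56701814 0.09400025 0.1125    ]
```

View pics/ov_top.png

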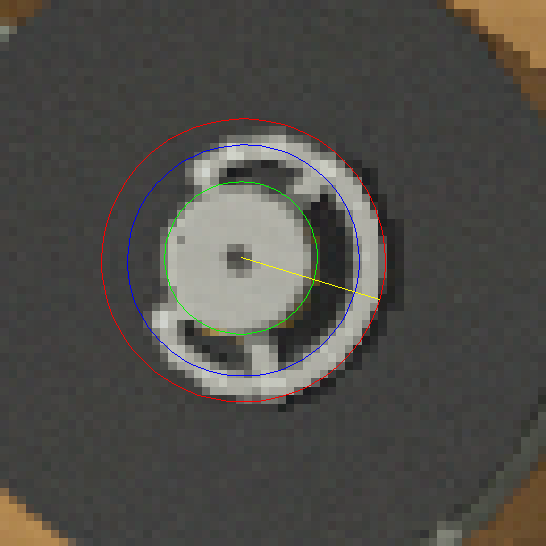

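View pics/ov_side.png

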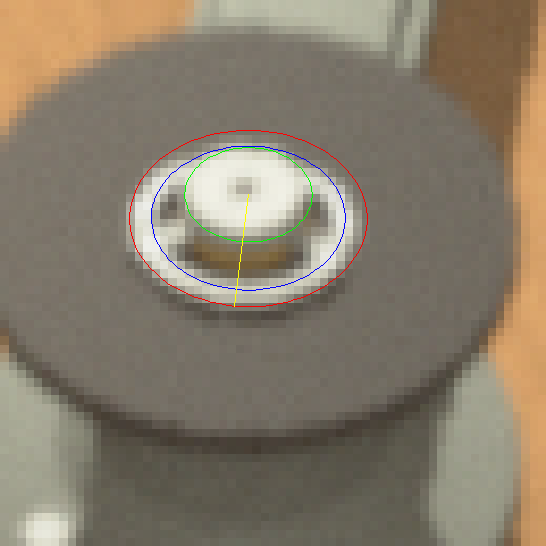

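```bash
python3 - <<'E'
from h import *
import pickle
from rig import manip
D=pickle.load(open("d0.pkl","rb"))
K,T=cam(D["top"])
for uv in [(436,293.9),(482.9,285),(459.5,289.5),(402.2,298.9)]: print(back(K,T,uv,.022).round(4))
# orange hue seg
for c in ("top","side"):
    f=D[c]["frame"]; m=max(D[c,"pick_mid"],key=lambda d:d["p"])["pixels"]
    m=cv2.dilate(m.astype(np.uint8),np.ones((5,5)))>0
    g=f.astype(int); o=m&(g[:,:,0]-g[:,:,2]>40)
    ys,xs=np.nonzero(o); uv=np.c_[xs,ys].astype(float); mm=uv.mean(0); w,v=np.linalg.eigh(np.cov(uv.T))
    t=(uv-mm)@v[:,1]; K,T=cam(D[c]); z=.022 if c=="top" else .016
    e=back(K,T,[mm,mm+v[:,1]*t.min(),mm+v[:,1]*t.max()],z); 
    d=e[2]-e[1]; print(c,len(xs),mm.round(2),e.round(4).tolist(),np.linalg.norm(d).round(4),np.degrees(np.arctan2(d[1],d[0])).round(1))
s=manip.read_state(); print(s["time_s"])
b=cv2.imread('pics/side0.png')
cv2.imwrite('pics/c4.png',cv2.resize(b[325:420,260:330],None,fx=6,fy=6,interpolation=cv2.INTER_CUBIC))
yaw=np.radians(99.3)
for p,Rt in (((.56,.15,.239),pose(yaw,0)),((.477,-.235,.12),pose(yaw,0))): print(delta(s,p,Rt))
E
```

```text
[[ 0.4693 -0.1924  0.022 ]]
[[ 0.4861 -0.2822  0.022 ]]
[[ 0.4776 -0.2374  0.022 ]]
[[ 0.4599 -0.1278  0.022 ]]
top 413 [459.33 289.3 ] [[0.478, -0.237, 0.022], [0.4853, -0.2822, 0.022], [0.4707, -0.1915, 0.022]] 0.0919 99.1
side 462 [295.24 382.41] [[0.4777, -0.2347, 0.016], [0.4701, -0.1877, 0.016], [0.4849, -0.2787, 0.016]] 0.0922 -80.8
1.4
(array([-3.932e+02,  5.067e+02,  3.000e-01]), array([ 0. ,  0. , 66.6]))
(array([-786.9,  519.9,  119.3]), array([ 0. ,  0. , 66.6]))
```

View pics/c4.png

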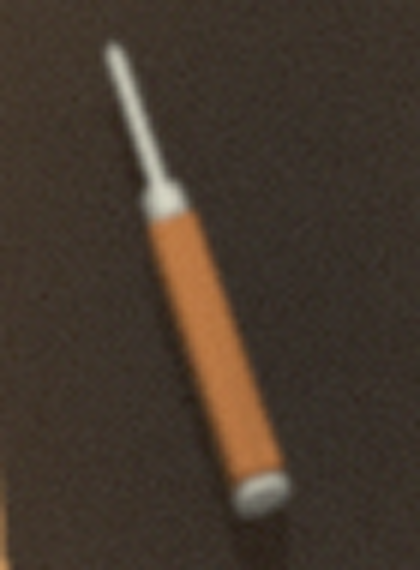

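Call:
{"api": "carry_out", "payload": {
  "deltas": [
    [-393, 507, 0, 0, 0, 66.6, 0],
    [-393, 507, 0, 0, 0, 66.6, 0],
    [-393, 507, 0, 0, 0, 66.6, 0],
    [-393, 507, 0, 0, 0, 66.6, 0],
    [-393, 507, 0, 0, 0, 66.6, 0],
    [-393, 507, 0, 0, 0, 66.6, 0],
    [-393, 507, 0, 0, 0, 66.6, 0],
    [-393, 507, 0, 0, 0, 66.6, 0],
    [-393, 507, 0, 0, 0, 66.6, 0],
    [-393, 507, 0, 0, 0, 66.6, 0],
    [-393, 507, 0, 0, 0, 66.6, 0],
    [-393, 507, 0, 0, 0, 66.6, 0]
  ]
}}

```text
time_s: 2.4
position: [0.4739, 0.2597, 0.2398]
ee_rot: [-0.0, 0.997, 0.081, 0.0]
contact_force: [0.9, 0.2, 0.8]
opening: 0.0854
```

```bash
cat > go.py <<'E'
from h import *
from rig import manip
import sys
s=manip.read_state(); print(round(s["time_s"],2),s["position"].round(4),s["q"].round(2),"F",s["contact_force"].round(2),"op",round(s["opening"],4))
a=[float(v) for v in sys.argv[1:]]
while len(a)>=5:
    x,y,z,yaw,pt=a[:5]; a=a[5:]
    print(*delta(s,(x,y,z),pose(np.radians(yaw),np.radians(pt))))
E
python3 go.py .477 -.1 .2 99.2 0 .478 -.237 .12 99.2 0
```

```text
2.4 [0.4739 0.2597 0.2398] [ 0.31 -0.01  1.91  0.    1.25  0.15] F [0.87 0.2  0.76] op 0.0854
[-55.2 355.4  39.6] [-0.  -0.1  0.1]
[-76.5 490.8 119.6] [-0.  -0.1  0.1]
```

Call:
{"api": "carry_out", "payload": {
  "deltas": [
    [-76.5, 491, 120, 0, 0, 0, 0],
    [-76.5, 491, 120, 0, 0, 0, 0],
    [-76.5, 491, 120, 0, 0, 0, 0],
    [-76.5, 491, 120, 0, 0, 0, 0],
    [-76.5, 491, 120, 0, 0, 0, 0],
    [-76.5, 491, 120, 0, 0, 0, 0],
    [-76.5, 491, 120, 0, 0, 0, 0],
    [-76.5, 491, 120, 0, 0, 0, 0],
    [-76.5, 491, 120, 0, 0, 0, 0],
    [-76.5, 491, 120, 0, 0, 0, 0],
    [-76.5, 491, 120, 0, 0, 0, 0],
    [-76.5, 491, 120, 0, 0, 0, 0]
  ]
}}

```text
time_s: 3.4
position: [0.4766, -0.2268, 0.1219]
ee_rot: [0.0, 0.997, 0.081, 0.0]
contact_force: [0.7, -0.6, -0.6]
opening: 0.0855
```

```bash
python3 go.py .478 -.237 .04 99.2 0  .478 -.237 .0135 99.2 0
```

```text
3.4 [ 0.4766 -0.2268  0.1219] [-0.64  0.09  2.03  0.    1.02 -0.8 ] F [ 0.66 -0.56 -0.6 ] op 0.0855
[-0.4 10.3 81.9] [ 0.  -0.   0.1]
[ -0.4  10.3 108.4] [ 0.  -0.   0.1]
```

Call:
{"api": "carry_out", "payload": {
  "deltas": [
    [0, 5, 20, 0, 0, 0, 0],
    [0, 5, 40, 0, 0, 0, 0],
    [0, 5, 60, 0, 0, 0, 0],
    [0, 5, 75, 0, 0, 0, 0],
    [0, 5, 80, 0, 0, 0, 0],
    [0, 5, 80, 0, 0, 0, 0]
  ]
}}

```text
time_s: 3.9
position: [0.4767, -0.2289, 0.0405]
ee_rot: [-0.001, 0.997, 0.081, -0.001]
contact_force: [-0.5, 0.4, 0.1]
opening: 0.0855
```

```bash
python3 go.py .478 -.237 .0135 99.2 0; python3 - <<'E'
from rig import manip
import cv2
for c,(v,u) in (("top",(230,390)),("side",(310,240))):
    f=manip.get_image(c)["frame"][:,:,::-1]
    cv2.imwrite(f"pics/g_{c}.png",cv2.resize(f[v:v+120,u:u+150],None,fx=4,fy=4,interpolation=cv2.INTER_CUBIC))
E
```

```text
3.9 [ 0.4767 -0.2289  0.0405] [-0.64  0.23  2.06  0.    0.86 -0.8 ] F [-0.52  0.36  0.05] op 0.0855
[ 0.   8.3 27. ] [-0.1  0.1  0.1]
```

View pics/g_top.png

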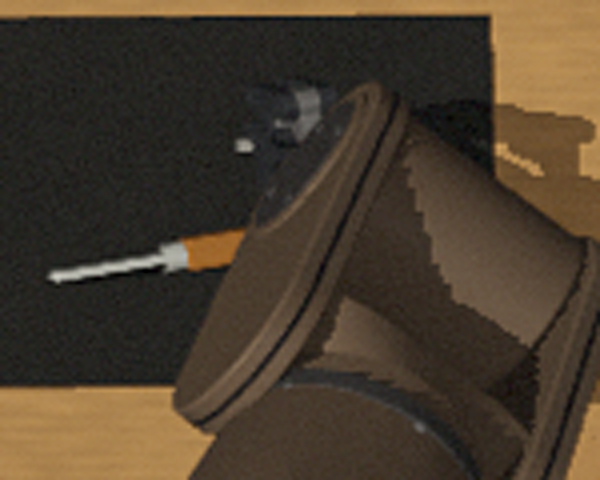

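View pics/g_side.png

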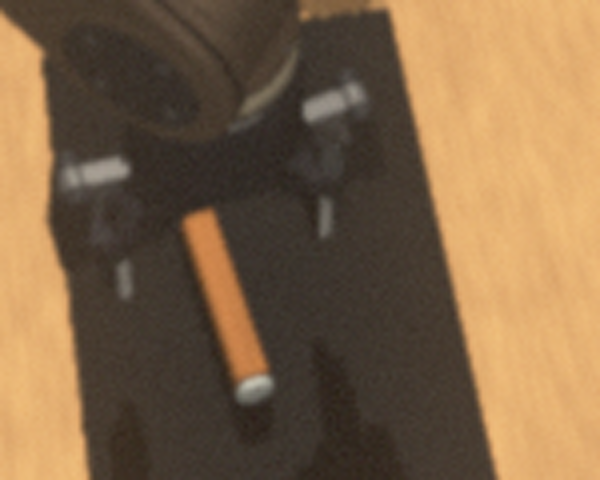

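Call:
{"api": "carry_out", "payload": {
  "deltas": [
    [0, 8, 8, 0, 0, 0, 0],
    [0, 8, 16, 0, 0, 0, 0],
    [0, 8, 22, 0, 0, 0, 0],
    [0, 8, 25, 0, 0, 0, 0],
    [0, 8, 26.5, 0, 0, 0, 0],
    [0, 8, 26.5, 0, 0, 0, 0]
  ]
}}

```text
time_s: 4.5
position: [0.4786, -0.2371, 0.0148]
ee_rot: [-0.0, 0.997, 0.081, -0.0]
contact_force: [0.6, 0.3, -0.5]
opening: 0.0854
```

```bash
python3 go.py .478 -.237 .0135 99.2 0
```

```text
4.5 [ 0.4786 -0.2371  0.0148] [-0.65  0.28  2.05 -0.    0.81 -0.81] F [ 0.61  0.31 -0.52] op 0.0854
[-0.6 -0.2  1.3] [-0.   0.   0.1]
```

Close (stay at this height for clearance).

Call:
{"api": "carry_out", "payload": {
  "deltas": [
    [-0.5, 0, 0.5, 0, 0, 0, 0.3],
    [-0.5, 0, 0.5, 0, 0, 0, 0.6],
    [-0.5, 0, 0.5, 0, 0, 0, 1],
    [-0.5, 0, 0.5, 0, 0, 0, 1],
    [-0.5, 0, 0.5, 0, 0, 0, 1],
    [-0.5, 0, 0.5, 0, 0, 0, 1],
    [-0.5, 0, 0.5, 0, 0, 0, 1],
    [-0.5, 0, 0.5, 0, 0, 0, 1]
  ]
}}

```text
time_s: 5.17
position: [0.4788, -0.2377, 0.0154]
ee_rot: [0.0, 0.997, 0.081, 0.0]
contact_force: [-0.3, 0.4, 2.9]
opening: 0.0143
```

```bash
python3 go.py .478 -.237 .065 99.2 0
```

```text
5.17 [ 0.4788 -0.2377  0.0154] [-0.65  0.28  2.05  0.    0.81 -0.81] F [-0.32  0.38  2.92] op 0.0143
[ -0.7  -0.8 -49.6] [ 0.  -0.   0.1]
```

Call:
{"api": "carry_out", "payload": {
  "deltas": [
    [0, 0, -5, 0, 0, 0, 1],
    [0, 0, -15, 0, 0, 0, 1],
    [0, 0, -25, 0, 0, 0, 1],
    [0, 0, -35, 0, 0, 0, 1],
    [0, 0, -40, 4, 0, 0, 1],
    [0, 0, -40, 8, 0, 0, 1],
    [0, 0, -40, 8, 0, 0, 1],
    [0, 0, -40, 8, 0, 0, 1]
  ]
}}

```text
time_s: 5.83
position: [0.4788, -0.2384, 0.0557]
ee_rot: [-0.068, 0.994, 0.081, -0.005]
contact_force: [-0.5, -0.9, -0.8]
opening: 0.0146
```

```bash
python3 go.py .478 -.237 .05 99.2 14;  python3 - <<'E'
from rig import manip
import cv2
for c,(v,u) in (("top",(230,390)),("side",(310,240))):
    f=manip.get_image(c)["frame"][:,:,::-1]
    cv2.imwrite(f"pics/l_{c}.png",cv2.resize(f[v:v+120,u:u+150],None,fx=4,fy=4,interpolation=cv2.INTER_CUBIC))
E
```

```text
5.83 [ 0.4788 -0.2384  0.0557] [-0.69  0.25  1.99  0.11  1.   -0.92] F [-0.5  -0.86 -0.79] op 0.0146
[-0.6 -0.7  5.9] [-21.9  -0.    0.1]
```

View pics/l_top.png

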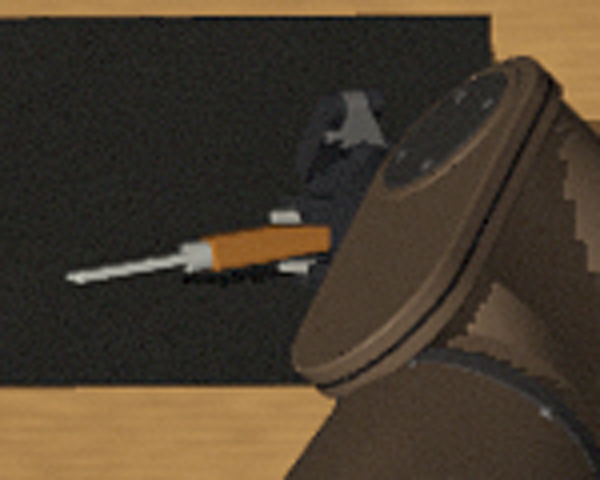

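View pics/l_side.png

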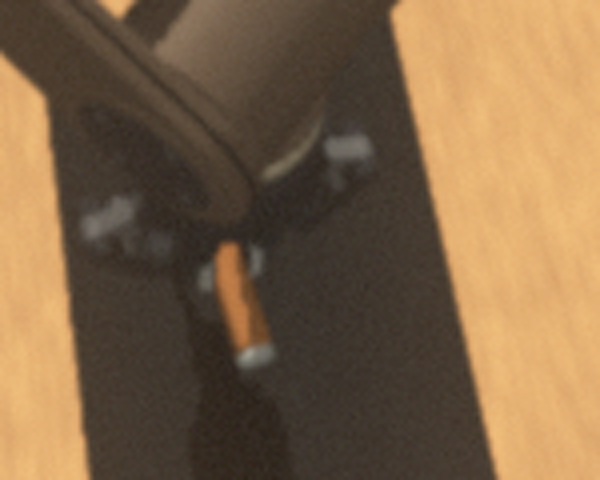

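Call:
{"api": "carry_out", "payload": {
  "deltas": [
    [0, 0, 0, -5.5, 0, 0, 1],
    [0, 0, 0, -11, 0, 0, 1],
    [0, 0, 0, -16.5, 0, 0, 1],
    [0, 0, 0, -22, 0, 0, 1],
    [0, 0, 0, -22, 0, 0, 1],
    [0, 0, 0, -22, 0, 0, 1]
  ]
}}

```text
time_s: 6.43
position: [0.4779, -0.2357, 0.0544]
ee_rot: [0.12, 0.989, 0.082, 0.009]
contact_force: [-0.1, -0.4, -1.7]
opening: 0.0148
```

```bash
python3 go.py .478 -.237 .045 99.2 14;  python3 - <<'E'
from rig import manip
import cv2
for c,(v,u) in (("top",(230,390)),("side",(310,240))):
    f=manip.get_image(c)["frame"][:,:,::-1]
    cv2.imwrite(f"pics/m_{c}.png",cv2.resize(f[v:v+120,u:u+150],None,fx=4,fy=4,interpolation=cv2.INTER_CUBIC))
E
```

```text
6.43 [ 0.4779 -0.2357  0.0544] [-0.57  0.16  2.12 -0.28  0.72 -0.54] F [-0.06 -0.44 -1.66] op 0.0148
[-0.1 -1.   9.4] [-0.2  0.   0.3]
```

View pics/m_top.png

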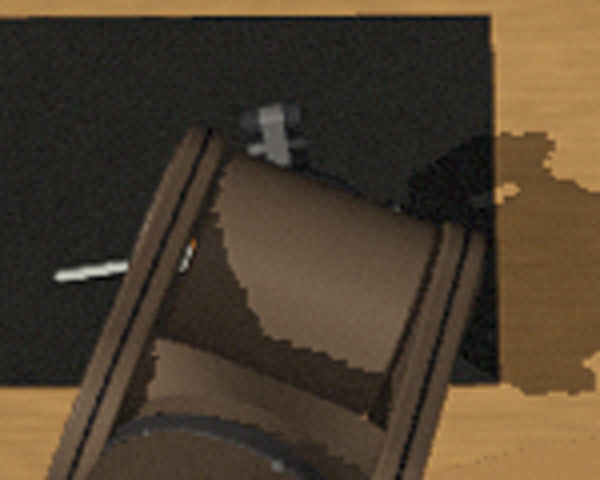

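View pics/m_side.png

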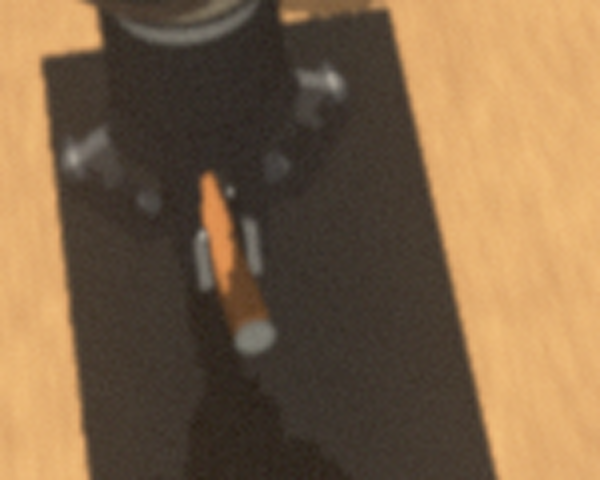

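```bash
python3 - <<'E'
from h import *
import pickle
D=pickle.load(open("d0.pkl","rb"))
yaw=np.radians(99.2);a=np.array([np.cos(yaw),np.sin(yaw),0])
mid=np.array([.478,-.2365,.014])
for c in("side","top"):
    K,T=cam(D[c])
    for th in (0,.06,.12,.18,.24):
        root=mid+.046*a+[0,0,.006]; e=root+.062*(np.cos(th)*a+np.sin(th)*np.array([0,0,1]))
        p=proj(K,T,[mid+.046*a+[0,0,.010],mid-.046*a+[0,0,.010],e]); print(c,th,p.round(1).tolist(),(p[2]-p[0]).round(1))
E
```

```text
side 0 [[288.2, 359.9], [303.1, 403.9], [279.1, 333.8]] [ -9.1 -26.1]
side 0.06 [[288.2, 359.9], [303.1, 403.9], [279.0, 332.9]] [ -9.2 -27. ]
side 0.12 [[288.2, 359.9], [303.1, 403.9], [279.0, 332.1]] [ -9.2 -27.9]
side 0.18 [[288.2, 359.9], [303.1, 403.9], [279.0, 331.4]] [ -9.2 -28.6]
side 0.24 [[288.2, 359.9], [303.1, 403.9], [279.0, 330.7]] [ -9.2 -29.2]
top 0 [[435.5, 293.2], [483.0, 285.4], [403.2, 298.4]] [-32.4   5.2]
top 0.06 [[435.5, 293.2], [483.0, 285.4], [403.5, 298.5]] [-32.    5.3]
top 0.12 [[435.5, 293.2], [483.0, 285.4], [404.0, 298.6]] [-31.6   5.3]
top 0.18 [[435.5, 293.2], [483.0, 285.4], [404.5, 298.6]] [-31.    5.3]
top 0.24 [[435.5, 293.2], [483.0, 285.4], [405.2, 298.6]] [-30.3   5.4]
```

Call:
{"api": "carry_out", "payload": {
  "deltas": [
    [0, -0.7, 3, 0, 0, 0, 1],
    [0, -1.5, 6, 0, 0, 0, 1],
    [0, -2.2, 9, 0, 0, 0, 1],
    [0, -2.2, 9, 0, 0, 0, 1],
    [0, -2.2, 9, 0, 0, 0, 1]
  ]
}}

```text
time_s: 6.95
position: [0.4782, -0.2377, 0.0451]
ee_rot: [0.121, 0.989, 0.08, 0.009]
contact_force: [0.1, 0.5, -0.7]
opening: 0.0144
```

Call:
{"api": "carry_out", "payload": {
  "deltas": [
    [0, -0.4, 1.5, 0, 0, 0, 1],
    [0, -0.7, 3, 0, 0, 0, 1],
    [0, -0.7, 3, 0, 0, 0, 1]
  ]
}}

```text
time_s: 7.2
position: [0.4783, -0.2375, 0.0423]
ee_rot: [0.121, 0.989, 0.081, 0.01]
contact_force: [0.9, 0.1, -2.2]
opening: 0.0142
```

Call:
{"api": "carry_out", "payload": {
  "deltas": [
    [0, -0.4, 1.5, 0, 0, 0, 1],
    [0, -0.4, 1.5, 0, 0, 0, 1]
  ]
}}

```text
time_s: 7.37
position: [0.4784, -0.2374, 0.0408]
ee_rot: [0.121, 0.989, 0.081, 0.01]
contact_force: [0.3, 0.8, -0.3]
opening: 0.0146
```

Call:
{"api": "carry_out", "payload": {
  "deltas": [
    [0, -0.4, 1.5, 0, 0, 0, 1],
    [0, -0.4, 1.5, 0, 0, 0, 1]
  ]
}}

```text
time_s: 7.53
position: [0.4787, -0.2377, 0.0396]
ee_rot: [0.122, 0.989, 0.081, 0.01]
contact_force: [-0.9, 0.9, 0.8]
opening: 0.0143
```

Call:
{"api": "carry_out", "payload": {
  "deltas": [
    [0, 0, 0, 0, 0, 0, 1]
  ]
}}

```text
time_s: 7.62
position: [0.4787, -0.2376, 0.0397]
ee_rot: [0.122, 0.989, 0.081, 0.01]
contact_force: [-0.5, 0.8, 0.2]
opening: 0.0147
```

Call:
{"api": "carry_out", "payload": {
  "deltas": [
    [0, -0.4, 1.5, 0, 0, 0, 1],
    [0, -0.4, 1.5, 0, 0, 0, 1]
  ]
}}

```text
time_s: 7.78
position: [0.4789, -0.2379, 0.0385]
ee_rot: [0.122, 0.989, 0.081, 0.01]
contact_force: [-1.2, -0.1, 3.4]
opening: 0.0149
```

Call:
{"api": "carry_out", "payload": {
  "deltas": [
    [0, -0.4, 1.5, 0, 0, 0, 1],
    [0, -0.4, 1.5, 0, 0, 0, 1]
  ]
}}

```text
time_s: 7.95
position: [0.4792, -0.2381, 0.0372]
ee_rot: [0.122, 0.989, 0.08, 0.011]
contact_force: [-1.2, -0.9, 4.4]
opening: 0.0145
```

```bash
cat > tip.py <<'E'
from h import *
from rig import manip
import sys
X,Z=.109,-.0088-.0014   # tip relative TCP in pick frame (along a, up)
def tip_of(s):
    M=quat(s["ee_rot"]).as_matrix(); return s["position"]+X*(-M[:,1])+Z*(-M[:,2])
def tcp_for(tip,yaw,p):
    M=pose(yaw,p).as_matrix(); return np.array(tip)-X*(-M[:,1])-Z*(-M[:,2])
if __name__=="__main__":
    s=manip.read_state(); print(round(s["time_s"],2),"tcp",s["position"].round(4),"tip",tip_of(s).round(4),"q",s["q"].round(2),"F",s["contact_force"].round(2),"op",round(s["opening"],4))
    a=[float(v) for v in sys.argv[1:]]
    while len(a)>=5:
        x,y,z,yaw,pt=a[:5]; a=a[5:]
        t=tcp_for((x,y,z),np.radians(yaw),np.radians(pt)); print(t.round(4),*delta(s,t,pose(np.radians(yaw),np.radians(pt))))
E
python3 tip.py .5614 .0749 .125 76 5 .48 -.13 .125 99 14
```

```text
7.95 tcp [ 0.4792 -0.2381  0.0372] tip [ 0.4626 -0.1362  0.0008] q [-0.57  0.2   2.12 -0.29  0.68 -0.52] F [-1.19 -0.91  4.4 ] op 0.0145
[ 0.5353 -0.0296  0.1447] [  89.2 -164.7 -151.9] [ 8.9 -3.9 23. ]
[ 0.4962 -0.232   0.1613] [  17.9   27.  -121.1] [ 0.1 -0.2  0.3]
```

Call:
{"api": "carry_out", "payload": {
  "deltas": [
    [0, 5, -20, 0, 0, 0, 1],
    [0, 14, -58, 0, 0, 0, 1],
    [0, 22, -90, 0, 0, 0, 1],
    [15, -10, -100, 1.5, -0.6, 4, 1],
    [33, -45, -115, 3, -1.3, 8, 1],
    [51, -80, -127, 5, -2, 13, 1],
    [66, -112, -137, 6.5, -3, 17, 1],
    [80, -143, -146, 8, -3.5, 21, 1],
    [89, -165, -152, 8.9, -3.9, 23, 1],
    [89, -165, -152, 8.9, -3.9, 23, 1],
    [89, -165, -152, 8.9, -3.9, 23, 1]
  ]
}}

```text
time_s: 8.87
position: [0.534, -0.0278, 0.1431]
ee_rot: [0.043, 0.992, -0.12, -0.006]
contact_force: [0.7, -0.4, -0.9]
opening: 0.0144
```

```bash
cat > look.py <<'E'
from tip import *
tag=sys.argv[1]
s=manip.read_state(); tp=tip_of(s)
print(s["position"].round(4),"tip",tp.round(4))
px,py=.5663,.0945
for c,(u0,v0) in (("top",(255,205)),("side",(275,180))):
    im=manip.get_image(c); K,T=cam(im); f=im["frame"][:,:,::-1]; s_=7
    crop=cv2.resize(f[v0:v0+75,u0:u0+85],None,fx=s_,fy=s_,interpolation=cv2.INTER_CUBIC)
    if len(sys.argv)>2:
        def pt(P,col):
            q=(proj(K,T,P)[0]-[u0,v0]+.5)*s_; print(c,(proj(K,T,P)[0]).round(1)); cv2.circle(crop,tuple(np.int32(q)),3,col,-1)
        M=quat(s["ee_rot"]).as_matrix()
        pt(tp,(0,0,255)); pt(tp-.016*M[:,2]*1.0,(0,255,0)); 
    cv2.imwrite(f"pics/{tag}_{c}.png",crop)
E
python3 tip.py .5614 .0749 .112 76 5;python3 look.py p1 1
```

```text
8.87 tcp [ 0.534  -0.0278  0.1431] tip [0.5597 0.0768 0.1234] q [-0.2   0.09  1.99 -0.1   1.07  0.09] F [ 0.73 -0.38 -0.87] op 0.0144
[ 0.5353 -0.0296  0.1317] [ 1.7  0.4 11.5] [0.  0.1 0.2]
[ 0.534  -0.0278  0.1431] tip [0.5597 0.0768 0.1234]
top [292.7 244. ]
top [291.5 243.3]
side [312.  215.6]
side [312.1 209.9]
```

View pics/p1_top.png

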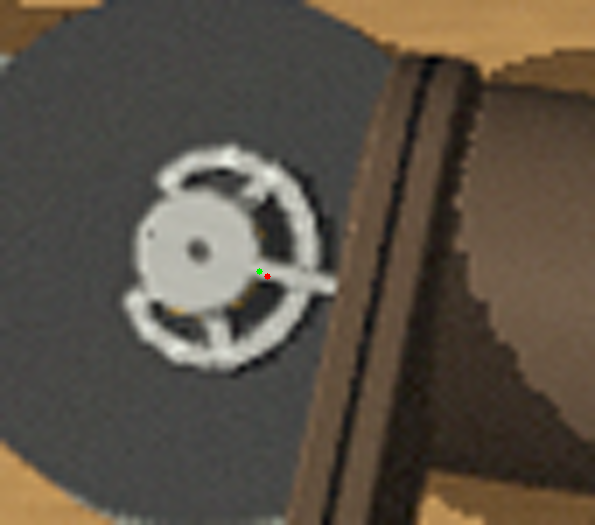

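View pics/p1_side.png

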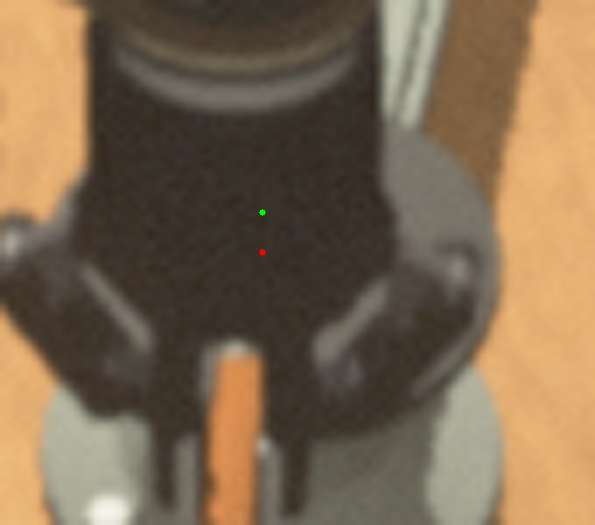

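Call:
{"api": "carry_out", "payload": {
  "deltas": [
    [1.5, 1, 5, 0, 0, 0, 1],
    [1.5, 1, 10, 0, 0, 0, 1],
    [1.5, 1, 10, 0, 0, 0, 1],
    [1.5, 1, 10, 0, 0, 0, 1]
  ]
}}

```text
time_s: 9.3
position: [0.5348, -0.0316, 0.1332]
ee_rot: [0.043, 0.992, -0.122, -0.007]
contact_force: [0.0, 0.6, -1.2]
opening: 0.0145
```

```bash
python3 tip.py .5612 .0745 .106 76 5;python3 look.py p2 1
```

```text
9.3 tcp [ 0.5348 -0.0316  0.1332] tip [0.5609 0.0729 0.1136] q [-0.21  0.11  1.99 -0.1   1.05  0.09] F [ 0.01  0.62 -1.17] op 0.0145
[ 0.5351 -0.03    0.1257] [-0.  -2.3  7.4] [-0.   0.2 -0. ]
[ 0.5348 -0.0316  0.1332] tip [0.5609 0.0729 0.1136]
top [295.2 243.6]
top [294.  242.9]
side [312.8 220. ]
side [312.9 214.4]
```

View pics/p2_top.png

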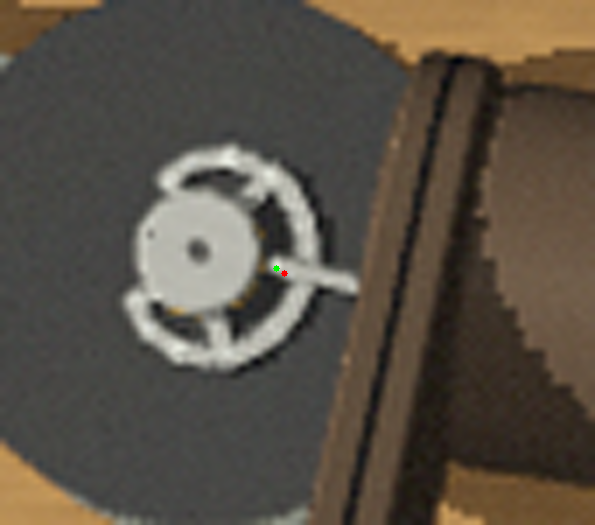

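Call:
{"api": "carry_out", "payload": {
  "deltas": [
    [0, -1, 2, 0, 0, 0, 1],
    [0, -2, 4, 0, 0, 0, 1],
    [0, -2, 6, 0, 0, 0, 1],
    [0, -2, 7, 0, 0, 0, 1],
    [0, -2, 7, 0, 0, 0, 1]
  ]
}}

```text
time_s: 9.82
position: [0.5355, -0.0295, 0.1265]
ee_rot: [0.043, 0.992, -0.122, -0.006]
contact_force: [-0.0, 0.2, -0.2]
opening: 0.0143
```

```bash
python3 tip.py .5612 .0745 .101 76 5;python3 look.py p3 1
```

```text
9.82 tcp [ 0.5355 -0.0295  0.1265] tip [0.5615 0.075  0.1069] q [-0.2   0.12  2.   -0.1   1.04  0.09] F [-0.04  0.16 -0.23] op 0.0143
[ 0.5351 -0.03    0.1207] [-0.2  0.1  5.9] [-0.   0.1  0. ]
[ 0.5355 -0.0295  0.1265] tip [0.5615 0.075  0.1069]
top [294.1 243.5]
top [293.  242.8]
side [313.  221.4]
side [313.  215.8]
```

View pics/p3_top.png

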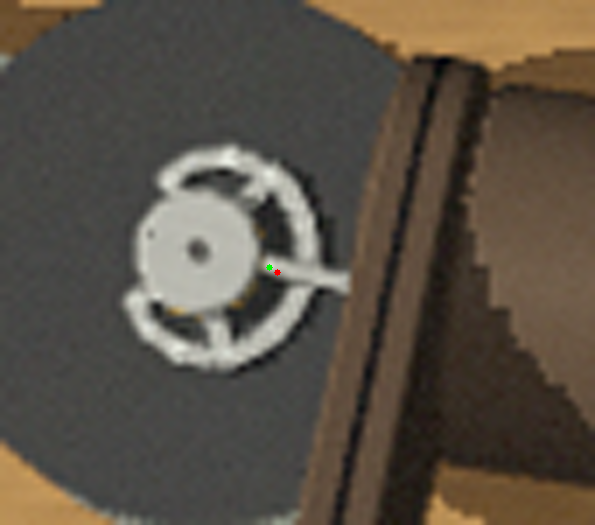

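Call:
{"api": "carry_out", "payload": {
  "deltas": [
    [0, 0, 1, 0, 0, 0, 1],
    [0, 0, 2, 0, 0, 0, 1],
    [0, 0, 3, 0, 0, 0, 1],
    [0, 0, 3, 0, 0, 0, 1]
  ]
}}

```text
time_s: 10.25
position: [0.5355, -0.0299, 0.1237]
ee_rot: [0.043, 0.992, -0.122, -0.006]
contact_force: [-0.8, -0.2, -0.6]
opening: 0.0146
```

Call:
{"api": "carry_out", "payload": {
  "deltas": [
    [0, 0, 0.5, 0, 0, 0, 1],
    [0, 0, 1, 0, 0, 0, 1],
    [0, 0, 1, 0, 0, 0, 1]
  ]
}}

```text
time_s: 10.5
position: [0.5356, -0.03, 0.1229]
ee_rot: [0.043, 0.992, -0.122, -0.006]
contact_force: [0.5, -0.7, -0.5]
opening: 0.0144
```

```bash
python3 tip.py .5612 .0745 .101 76 5
```

```text
10.5 tcp [ 0.5356 -0.03    0.1229] tip [0.5616 0.0745 0.1032] q [-0.21  0.12  2.   -0.1   1.03  0.09] F [ 0.45 -0.68 -0.54] op 0.0144
[ 0.5351 -0.03    0.1207] [-0.5 -0.1  2.2] [-0.   0.1  0. ]
```

Call:
{"api": "carry_out", "payload": {
  "deltas": [
    [0, 0, 0.5, 0, 0, 0, 1],
    [0, 0, 1, 0, 0, 0, 1],
    [0, 0, 1, 0, 0, 0, 1]
  ]
}}

```text
time_s: 10.75
position: [0.5356, -0.03, 0.1219]
ee_rot: [0.043, 0.992, -0.122, -0.006]
contact_force: [-0.7, -0.2, -1.0]
opening: 0.0142
```

Call:
{"api": "carry_out", "payload": {
  "deltas": [
    [0, 0, 0.4, 0, 0, 0, 1],
    [0, 0, 0.8, 0, 0, 0, 1],
    [0, 0, 0.8, 0, 0, 0, 1]
  ]
}}

```text
time_s: 11.0
position: [0.5356, -0.0301, 0.1211]
ee_rot: [0.043, 0.992, -0.122, -0.006]
contact_force: [-0.3, 0.1, -1.1]
opening: 0.0147
```

```bash
python3 tip.py .5612 .0745 .101 76 5
```

```text
11.0 tcp [ 0.5356 -0.0301  0.1211] tip [0.5616 0.0744 0.1014] q [-0.21  0.13  2.   -0.1   1.02  0.09] F [-0.31  0.13 -1.14] op 0.0147
[ 0.5351 -0.03    0.1207] [-0.4 -0.   0.4] [-0.   0.1  0. ]
```

Call:
{"api": "carry_out", "payload": {
  "deltas": [
    [0, 0, 0.5, 0, 0, 0, 1],
    [0, 0, 0.5, 0, 0, 0, 1]
  ]
}}

```text
time_s: 11.17
position: [0.5356, -0.0301, 0.1206]
ee_rot: [0.043, 0.992, -0.122, -0.006]
contact_force: [0.2, -0.9, -1.8]
opening: 0.0142
```

Call:
{"api": "carry_out", "payload": {
  "deltas": [
    [0, 0, 0.4, 0, 0, 0, 1],
    [0, 0, 0.4, 0, 0, 0, 1]
  ]
}}

```text
time_s: 11.33
position: [0.5356, -0.0302, 0.1202]
ee_rot: [0.043, 0.992, -0.122, -0.006]
contact_force: [0.1, 0.6, -0.6]
opening: 0.0144
```

Call:
{"api": "carry_out", "payload": {
  "deltas": [
    [0, 0, 0, 0, 0, 0, 1]
  ]
}}

```text
time_s: 11.42
position: [0.5356, -0.0302, 0.1202]
ee_rot: [0.043, 0.992, -0.122, -0.006]
contact_force: [0.4, 0.8, -1.4]
opening: 0.0145
```

Call:
{"api": "carry_out", "payload": {
  "deltas": [
    [0, 0, 0.4, 0, 0, 0, 1],
    [0, 0, 0.4, 0, 0, 0, 1],
    [0, 0, 0.4, 0, 0, 0, 1]
  ]
}}

```text
time_s: 11.67
position: [0.5356, -0.0302, 0.1199]
ee_rot: [0.043, 0.992, -0.122, -0.006]
contact_force: [0.2, -0.5, -0.3]
opening: 0.0143
```

Call:
{"api": "carry_out", "payload": {
  "deltas": [
    [0, 0, 0.4, 0, 0, 0, 1],
    [0, 0, 0.4, 0, 0, 0, 1],
    [0, 0, 0.4, 0, 0, 0, 1]
  ]
}}

```text
time_s: 11.92
position: [0.5356, -0.0303, 0.1194]
ee_rot: [0.043, 0.992, -0.122, -0.006]
contact_force: [0.6, 0.2, -0.9]
opening: 0.0147
```

Call:
{"api": "carry_out", "payload": {
  "deltas": [
    [0, 0, 0.4, 0, 0, 0, 1],
    [0, 0, 0.4, 0, 0, 0, 1],
    [0, 0, 0.4, 0, 0, 0, 1]
  ]
}}

```text
time_s: 12.17
position: [0.5356, -0.0303, 0.119]
ee_rot: [0.043, 0.992, -0.122, -0.006]
contact_force: [0.9, 0.5, -0.8]
opening: 0.0146
```

Call:
{"api": "carry_out", "payload": {
  "deltas": [
    [0, 0, 0, 0, 0, 0, 1]
  ]
}}

```text
time_s: 12.25
position: [0.5356, -0.0303, 0.1191]
ee_rot: [0.043, 0.992, -0.122, -0.006]
contact_force: [-0.2, -0.2, -1.1]
opening: 0.0144
```

```bash
python3 tip.py; python3 look.py p4 1
```

```text
12.25 tcp [ 0.5356 -0.0303  0.1191] tip [0.5616 0.0742 0.0994] q [-0.21  0.13  2.   -0.1   1.02  0.09] F [-0.21 -0.21 -1.09] op 0.0144
[ 0.5356 -0.0303  0.1191] tip [0.5616 0.0742 0.0994]
top [294.7 243.6]
top [293.6 243. ]
side [313.1 224. ]
side [313.1 218.4]
```

View pics/p4_top.png

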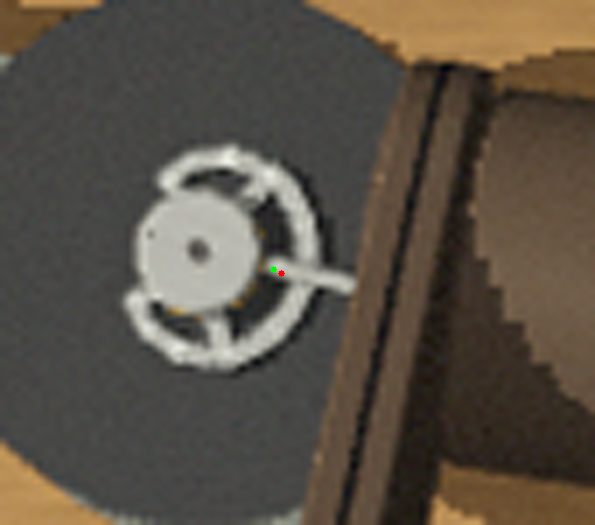

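Call:
{"api": "carry_out", "payload": {
  "deltas": [
    [0, 0, 0.4, 0, 0, 0, 1],
    [0, 0, 0.4, 0, 0, 0, 1],
    [0, 0, 0.4, 0, 0, 0, 1]
  ]
}}

```text
time_s: 12.6
position: [0.5356, -0.0303, 0.1187]
ee_rot: [0.043, 0.992, -0.122, -0.006]
contact_force: [0.2, -0.2, -1.1]
opening: 0.014
```

Call:
{"api": "carry_out", "payload": {
  "deltas": [
    [0, 0, 0.4, 0, 0, 0, 1],
    [0, 0, 0.4, 0, 0, 0, 1],
    [0, 0, 0.4, 0, 0, 0, 1]
  ]
}}

```text
time_s: 12.85
position: [0.5356, -0.0304, 0.1184]
ee_rot: [0.043, 0.992, -0.122, -0.006]
contact_force: [-0.2, 0.4, -1.5]
opening: 0.0142
```

Call:
{"api": "carry_out", "payload": {
  "deltas": [
    [0, 0, 0.4, 0, 0, 0, 1],
    [0, 0, 0.4, 0, 0, 0, 1],
    [0, 0, 0.4, 0, 0, 0, 1]
  ]
}}

```text
time_s: 13.1
position: [0.5357, -0.0304, 0.118]
ee_rot: [0.043, 0.992, -0.122, -0.006]
contact_force: [-0.2, -0.1, 0.1]
opening: 0.0145
```

Call:
{"api": "carry_out", "payload": {
  "deltas": [
    [0, 0, 0, 0, 0, 0, 1]
  ]
}}

```text
time_s: 13.18
position: [0.5357, -0.0304, 0.1181]
ee_rot: [0.043, 0.992, -0.122, -0.006]
contact_force: [1.0, -1.0, 0.4]
opening: 0.0145
```

Call:
{"api": "carry_out", "payload": {
  "deltas": [
    [0, 0, 0.3, 0, 0, 0, 1],
    [0, 0, 0.3, 0, 0, 0, 1]
  ]
}}

```text
time_s: 13.35
position: [0.5357, -0.0304, 0.1177]
ee_rot: [0.043, 0.992, -0.122, -0.006]
contact_force: [-1.5, -0.3, 1.6]
opening: 0.0146
```

Call:
{"api": "carry_out", "payload": {
  "deltas": [
    [0, 0, 0, 0, 0, 0, 1]
  ]
}}

```text
time_s: 13.43
position: [0.5357, -0.0304, 0.1177]
ee_rot: [0.043, 0.992, -0.122, -0.006]
contact_force: [-0.1, -0.7, 1.0]
opening: 0.0144
```

Call:
{"api": "carry_out", "payload": {
  "deltas": [
    [0, 0, -0.7, 0, 0, 0, 1],
    [0, 0.5, -0.7, 0, 0, 0, 1],
    [0, 1, -0.7, 0, 0, 0, 1],
    [0, 1.5, -0.6, 0, 0, 0, 1],
    [0, 2, -0.6, 0, 0, 0, 1],
    [0, 2.5, -0.5, 0, 0, 0, 1]
  ]
}}

```text
time_s: 13.93
position: [0.5349, -0.0323, 0.1181]
ee_rot: [0.042, 0.992, -0.122, -0.006]
contact_force: [0.1, 3.6, -0.3]
opening: 0.0146
```

Call:
{"api": "carry_out", "payload": {
  "deltas": [
    [0, 0.5, 0, 0, 0, 0, 1],
    [0, 1, 0.1, 0, 0, 0, 1],
    [0, 1.5, 0.1, 0, 0, 0, 1]
  ]
}}

```text
time_s: 14.18
position: [0.5346, -0.0332, 0.1181]
ee_rot: [0.042, 0.992, -0.122, -0.006]
contact_force: [2.0, 6.4, -1.1]
opening: 0.0144
```

Call:
{"api": "carry_out", "payload": {
  "deltas": [
    [0, 0.5, 0, 0, 0, 0, 1],
    [0, 1, 0.1, 0, 0, 0, 1],
    [0, 1.5, 0.1, 0, 0, 0, 1]
  ]
}}

```text
time_s: 14.43
position: [0.5342, -0.0341, 0.118]
ee_rot: [0.041, 0.992, -0.122, -0.006]
contact_force: [1.6, 8.1, -1.7]
opening: 0.0148
```

Call:
{"api": "carry_out", "payload": {
  "deltas": [
    [0, 0.5, 0, 0, 0, 0, 1],
    [0, 1, 0.1, 0, 0, 0, 1],
    [0, 1.5, 0.1, 0, 0, 0, 1]
  ]
}}

```text
time_s: 14.68
position: [0.5339, -0.035, 0.118]
ee_rot: [0.041, 0.992, -0.122, -0.006]
contact_force: [2.1, 9.6, -1.2]
opening: 0.0142
```

Call:
{"api": "carry_out", "payload": {
  "deltas": [
    [0, 0.5, 0, 0, 0, 0, 1],
    [0, 1, 0.1, 0, 0, 0, 1],
    [0, 1.5, 0.1, 0, 0, 0, 1]
  ]
}}

```text
time_s: 14.93
position: [0.5337, -0.036, 0.118]
ee_rot: [0.04, 0.992, -0.122, -0.006]
contact_force: [2.6, 9.9, -1.0]
opening: 0.0144
```

Call:
{"api": "carry_out", "payload": {
  "deltas": [
    [0, 0.5, 0, 0, 0, 0, 1],
    [0, 1, 0.1, 0, 0, 0, 1],
    [0, 1.5, 0.1, 0, 0, 0, 1]
  ]
}}

```text
time_s: 15.18
position: [0.5334, -0.0372, 0.118]
ee_rot: [0.04, 0.992, -0.122, -0.006]
contact_force: [2.7, 11.9, -0.7]
opening: 0.0143
```

```bash
python3 tip.py; python3 look.py p5
```

```text
15.18 tcp [ 0.5334 -0.0372  0.118 ] tip [0.5596 0.0674 0.0991] q [-0.22  0.12  2.01 -0.09  1.02  0.07] F [ 2.66 11.93 -0.71] op 0.0143
[ 0.5334 -0.0372  0.118 ] tip [0.5596 0.0674 0.0991]
```

View pics/p5_top.png

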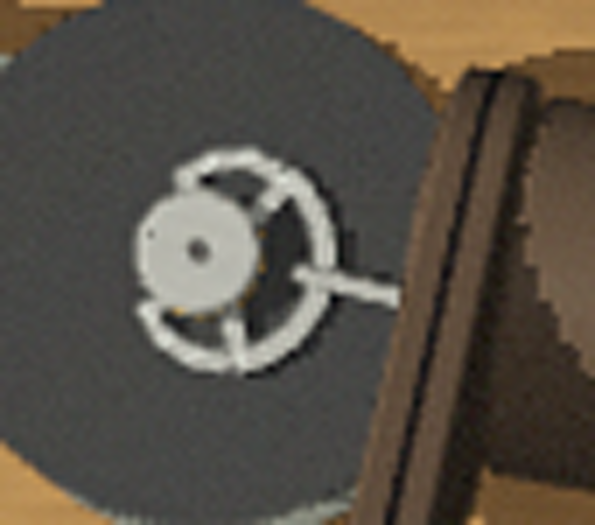

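Call:
{"api": "carry_out", "payload": {
  "deltas": [
    [0, 0.5, 0, 0, 0, 0, 1],
    [0, 1, 0.1, 0, 0, 0, 1],
    [0, 1.5, 0.1, 0, 0, 0, 1]
  ]
}}

```text
time_s: 15.53
position: [0.533, -0.0385, 0.118]
ee_rot: [0.04, 0.992, -0.122, -0.006]
contact_force: [3.0, 11.2, -0.7]
opening: 0.0151
```

Call:
{"api": "carry_out", "payload": {
  "deltas": [
    [0, 0.5, 0, 0, 0, 0, 1],
    [0, 1, 0.1, 0, 0, 0, 1],
    [0, 1.5, 0.1, 0, 0, 0, 1]
  ]
}}

```text
time_s: 15.78
position: [0.5326, -0.0401, 0.1181]
ee_rot: [0.04, 0.992, -0.122, -0.006]
contact_force: [2.6, 11.6, -1.3]
opening: 0.0142
```

Call:
{"api": "carry_out", "payload": {
  "deltas": [
    [0, 0.5, 0, 0, 0, 0, 1],
    [0, 1, 0.1, 0, 0, 0, 1],
    [0, 1.5, 0.1, 0, 0, 0, 1]
  ]
}}

```text
time_s: 16.03
position: [0.5321, -0.0423, 0.1181]
ee_rot: [0.041, 0.992, -0.122, -0.006]
contact_force: [2.5, 6.7, -1.2]
opening: 0.0144
```

Call:
{"api": "carry_out", "payload": {
  "deltas": [
    [0, 0.5, 0, 0, 0, 0, 1],
    [0, 1, 0.1, 0, 0, 0, 1],
    [0, 1.5, 0.1, 0, 0, 0, 1]
  ]
}}

```text
time_s: 16.28
position: [0.5315, -0.0461, 0.1185]
ee_rot: [0.044, 0.992, -0.121, -0.006]
contact_force: [0.7, 0.7, 0.2]
opening: 0.0143
```

```bash
python3 tip.py; python3 look.py p6
```

```text
16.28 tcp [ 0.5315 -0.0461  0.1185] tip [0.5574 0.0584 0.0987] q [-0.24  0.12  2.01 -0.1   1.02  0.06] F [0.72 0.7  0.24] op 0.0143
[ 0.5315 -0.0461  0.1185] tip [0.5574 0.0584 0.0987]
```

View pics/p6_top.png

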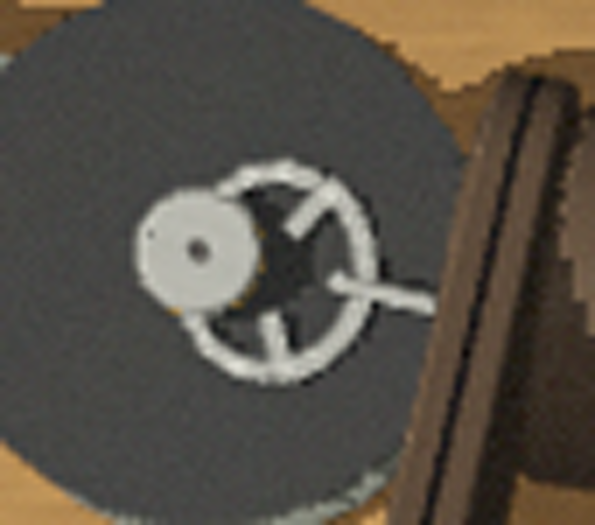

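Call:
{"api": "carry_out", "payload": {
  "deltas": [
    [0, 0.6, -0.2, 0, 0, 0, 1],
    [0, 1.2, -0.1, 0, 0, 0, 1],
    [0, 1.8, -0.1, 0, 0, 0, 1],
    [0, 2.4, 0, 0, 0, 0, 1],
    [0, 3, 0, 0, 0, 0, 1],
    [0, 3.6, 0.1, 0, 0, 0, 1]
  ]
}}

```text
time_s: 16.88
position: [0.5308, -0.0496, 0.1188]
ee_rot: [0.043, 0.992, -0.122, -0.006]
contact_force: [0.3, -0.3, -1.1]
opening: 0.0145
```

Call:
{"api": "carry_out", "payload": {
  "deltas": [
    [0, 0.6, 0, 0, 0, 0, 1],
    [0, 1.2, 0.1, 0, 0, 0, 1],
    [0, 1.8, 0.1, 0, 0, 0, 1],
    [0, 2.4, 0.2, 0, 0, 0, 1],
    [0, 3, 0.2, 0, 0, 0, 1],
    [0, 3.6, 0.3, 0, 0, 0, 1]
  ]
}}

```text
time_s: 17.38
position: [0.53, -0.053, 0.1188]
ee_rot: [0.043, 0.992, -0.122, -0.006]
contact_force: [0.2, 0.6, -0.9]
opening: 0.0145
```

```bash
python3 tip.py; python3 look.py p7
```

```text
17.38 tcp [ 0.53   -0.053   0.1188] tip [0.556  0.0516 0.0992] q [-0.25  0.12  2.01 -0.1   1.01  0.05] F [ 0.19  0.55 -0.92] op 0.0145
[ 0.53   -0.053   0.1188] tip [0.556  0.0516 0.0992]
```

View pics/p7_top.png

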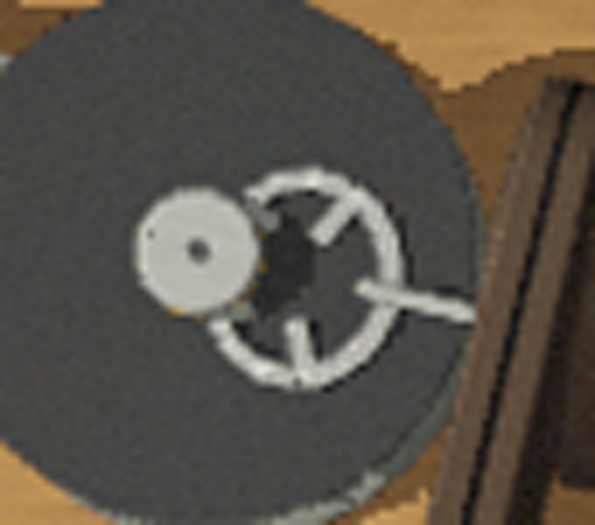

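Call:
{"api": "carry_out", "payload": {
  "deltas": [
    [0, 0.7, 0, 0, 0, 0, 1],
    [0, 1.4, 0.1, 0, 0, 0, 1],
    [0, 2.1, 0.2, 0, 0, 0, 1],
    [0, 2.8, 0.2, 0, 0, 0, 1],
    [0, 3.5, 0.3, 0, 0, 0, 1],
    [0, 4.2, 0.4, 0, 0, 0, 1],
    [0, 4.9, 0.4, 0, 0, 0, 1],
    [0, 5.6, 0.5, 0, 0, 0, 1],
    [0, 6.3, 0.5, 0, 0, 0, 1],
    [0, 7, 0.6, 0, 0, 0, 1],
    [0, 7, 0.6, 0, 0, 0, 1]
  ]
}}

```text
time_s: 18.4
position: [0.5282, -0.0599, 0.1188]
ee_rot: [0.043, 0.992, -0.122, -0.006]
contact_force: [-0.5, -0.6, -1.1]
opening: 0.0145
```

```bash
python3 tip.py; python3 look.py p8
```

```text
18.4 tcp [ 0.5282 -0.0599  0.1188] tip [0.5543 0.0447 0.0992] q [-0.26  0.12  2.01 -0.1   1.01  0.03] F [-0.5  -0.63 -1.07] op 0.0145
[ 0.5282 -0.0599  0.1188] tip [0.5543 0.0447 0.0992]
```

View pics/p8_top.png

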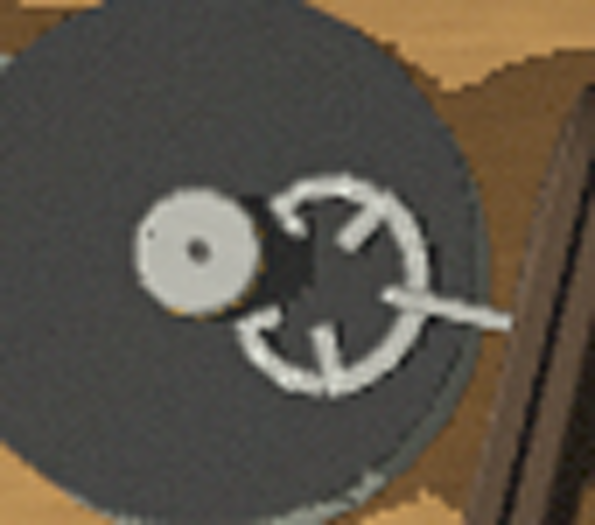

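View pics/p8_side.png

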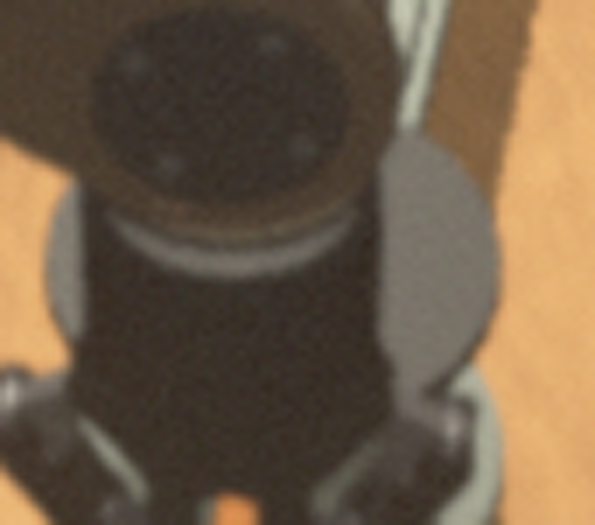

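Call:
{"api": "carry_out", "payload": {
  "deltas": [
    [0, -0.7, -0.1, 0, 0, 0, 1],
    [0, -1.4, -0.1, 0, 0, 0, 1],
    [0, -2.5, -0.2, 0, 0, 0, 1],
    [0, -2.5, -0.2, 0, 0, 0, 1],
    [0, -2.4, -1, 0, 0, 0, 1],
    [0, -2.3, -2, 0, 0, 0, 1],
    [0, -2.2, -4, 0, 0, 0, 1],
    [0, -2, -7, 0, 0, 0, 1],
    [0, -1.5, -12, 0, 0, 0, 1],
    [0, -0.8, -20, 0, 0, 0, 1],
    [0, 0.2, -30, 0, 0, 0, 1],
    [0, 0.2, -30, 0, 0, 0, 1]
  ]
}}

```text
time_s: 19.5
position: [0.5306, -0.0579, 0.1519]
ee_rot: [0.044, 0.992, -0.122, -0.003]
contact_force: [1.2, -1.0, -0.4]
opening: 0.0145
```

```bash
python3 go.py .479 -.1 .16 99.2 0  .479 -.2377 .08 99.2 0; python3 look.py p9
```

```text
19.5 [ 0.5306 -0.0579  0.1519] [-0.26  0.07  1.99 -0.1   1.07  0.03] F [ 1.23 -0.99 -0.41] op 0.0145
[-39.9  53.9  -3.6] [  5.    0.8 -23.2]
[ -7.  180.   87.9] [  5.    0.8 -23.2]
[ 0.5306 -0.0579  0.1519] tip [0.5567 0.0466 0.1323]
```

View pics/p9_top.png

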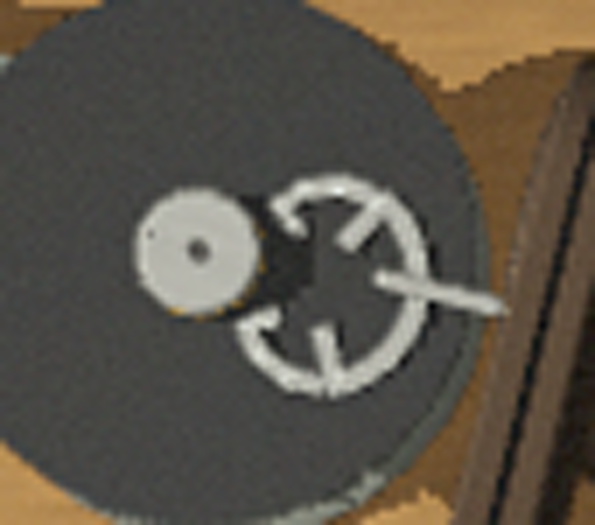

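Call:
{"api": "carry_out", "payload": {
  "deltas": [
    [0, 20, 0, 0, 0, 0, 1],
    [0, 50, 4, 0, 0, -3, 1],
    [-1, 80, 20, 1, 0, -7, 1],
    [-3, 110, 40, 2, 0, -12, 1],
    [-5, 140, 60, 3.5, 0.5, -17, 1],
    [-6, 160, 75, 4.5, 0.8, -21, 1],
    [-7, 175, 84, 5, 0.8, -23.2, 1],
    [-7, 180, 88, 5, 0.8, -23.2, 1],
    [-7, 180, 88, 5, 0.8, -23.2, 1],
    [-7, 180, 88, 5, 0.8, -23.2, 1]
  ]
}}

```text
time_s: 20.43
position: [0.4769, -0.2367, 0.0767]
ee_rot: [-0.001, 0.997, 0.08, -0.002]
contact_force: [-0.6, -0.2, -0.4]
opening: 0.0144
```

```bash
python3 go.py .479 -.2377 .035 99.2 0 .479 -.2377 .0155 99.2 0
```

```text
20.43 [ 0.4769 -0.2367  0.0767] [-0.65  0.18  2.04 -0.    0.94 -0.81] F [-0.63 -0.24 -0.44] op 0.0144
[ 2.1  1.4 41.7] [-0.2  0.2 -0.1]
[ 2.1  1.5 61.2] [-0.2  0.2 -0.1]
```

Call:
{"api": "carry_out", "payload": {
  "deltas": [
    [2, 1, 15, 0, 0, 0, 1],
    [2, 1, 30, 0, 0, 0, 1],
    [2, 1, 43, 0, 0, 0, 1],
    [2, 1, 51, 0, 0, 0, 1],
    [2, 1, 56, 0, 0, 0, 1],
    [2, 1, 57, 0, 0, 0, 1],
    [2, 1, 57, 0, 0, 0, 1]
  ]
}}

```text
time_s: 21.02
position: [0.4792, -0.2373, 0.02]
ee_rot: [-0.001, 0.997, 0.081, -0.002]
contact_force: [-0.2, 0.9, -1.0]
opening: 0.0146
```

Call:
{"api": "carry_out", "payload": {
  "deltas": [
    [0, 0, 1, 0, 0, 0, 1],
    [0, 0, 2, 0, 0, 0, 1],
    [0, 0, 2, 0, 0, 0, 1]
  ]
}}

```text
time_s: 21.27
position: [0.479, -0.2379, 0.0182]
ee_rot: [-0.001, 0.997, 0.08, -0.002]
contact_force: [-0.7, 0.5, -1.6]
opening: 0.0145
```

Call:
{"api": "carry_out", "payload": {
  "deltas": [
    [0, 0, 1, 0, 0, 0, 1],
    [0, 0, 1.5, 0, 0, 0, 1],
    [0, 0, 1.5, 0, 0, 0, 1]
  ]
}}

```text
time_s: 21.52
position: [0.4786, -0.2377, 0.0162]
ee_rot: [-0.001, 0.997, 0.08, -0.002]
contact_force: [0.4, -0.5, -1.6]
opening: 0.0145
```

Call:
{"api": "carry_out", "payload": {
  "deltas": [
    [0, 0, 0.5, 0, 0, 0, 1],
    [0, 0, 0.8, 0, 0, 0, 1],
    [0, 0, 0.8, 0, 0, 0, 1]
  ]
}}

```text
time_s: 21.77
position: [0.4787, -0.2377, 0.0157]
ee_rot: [-0.001, 0.997, 0.08, -0.002]
contact_force: [-1.2, 1.8, 1.9]
opening: 0.0145
```

Call:
{"api": "carry_out", "payload": {
  "deltas": [
    [0, 0, 0.4, 0, 0, 0, 1],
    [0, 0, 0.6, 0, 0, 0, 1],
    [0, 0, 0.6, 0, 0, 0, 1]
  ]
}}

```text
time_s: 22.02
position: [0.4787, -0.2376, 0.0155]
ee_rot: [-0.001, 0.997, 0.08, -0.002]
contact_force: [-2.5, 2.4, 5.6]
opening: 0.0143
```

Call:
{"api": "carry_out", "payload": {
  "deltas": [
    [0, 0, -0.5, 0, 0, 0, 0.7],
    [0, 0, -0.5, 0, 0, 0, 0.5],
    [0, 0, -0.5, 0, 0, 0, 0.3],
    [0, 0, -0.5, 0, 0, 0, 0],
    [0, 0, -0.5, 0, 0, 0, 0],
    [0, 0, -0.5, 0, 0, 0, 0],
    [0, 0, -0.5, 0, 0, 0, 0],
    [0, 0, -0.5, 0, 0, 0, 0]
  ]
}}

```text
time_s: 22.68
position: [0.4787, -0.2377, 0.0152]
ee_rot: [-0.001, 0.997, 0.08, -0.002]
contact_force: [1.3, 0.1, -0.3]
opening: 0.0855
```

Call:
{"api": "carry_out", "payload": {
  "deltas": [
    [0, 0, -5, 0, 0, 0, 0],
    [0, 0, -15, 0, 0, 0, 0],
    [0, 0, -30, 0, 0, 0, 0],
    [0, 0, -60, 0, 0, 0, 0],
    [0, 0, -90, 0, 0, 0, 0],
    [0, 20, -120, 0, 0, 0, 0],
    [0, 60, -130, 0, 0, 0, 0],
    [0, 90, -130, 0, 0, 0, 0],
    [0, 90, -130, 0, 0, 0, 0],
    [0, 90, -130, 0, 0, 0, 0]
  ]
}}

```text
time_s: 23.52
position: [0.4939, -0.3283, 0.1465]
ee_rot: [-0.0, 0.997, 0.079, -0.001]
contact_force: [0.4, 0.6, -1.0]
opening: 0.0856
```

```bash
python3 go.py; python3 look.py e1; python3 - <<'E'
from rig import manip
import cv2
for c in ("top","side"):
    f=manip.get_image(c)["frame"][:,:,::-1]; cv2.imwrite(f"pics/e_{c}.png",f)
E
```

```text
23.52 [ 0.4939 -0.3283  0.1465] [-0.76  0.2   1.86 -0.    1.09 -0.91] F [ 0.44  0.58 -0.99] op 0.0856
[ 0.4939 -0.3283  0.1465] tip [ 0.4766 -0.2207  0.1364]
```

View pics/e_top.png

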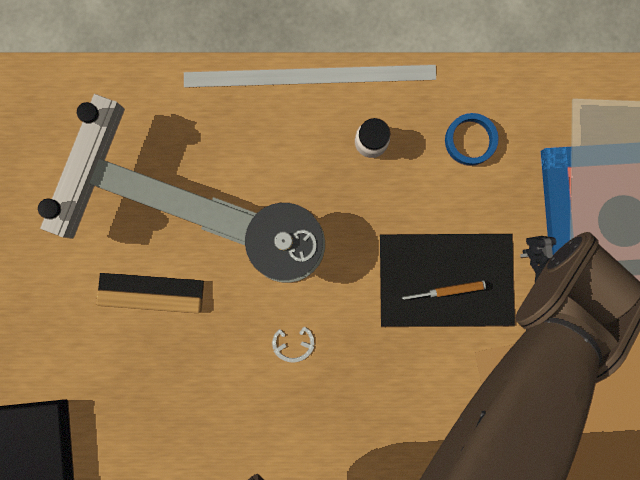

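View pics/e_side.png

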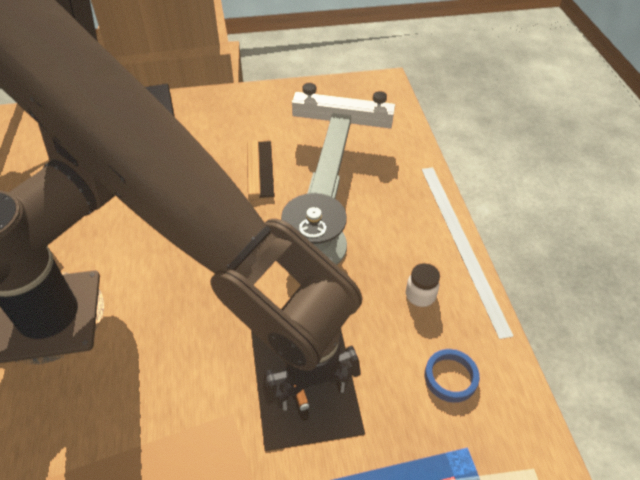

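View pics/e1_side.png

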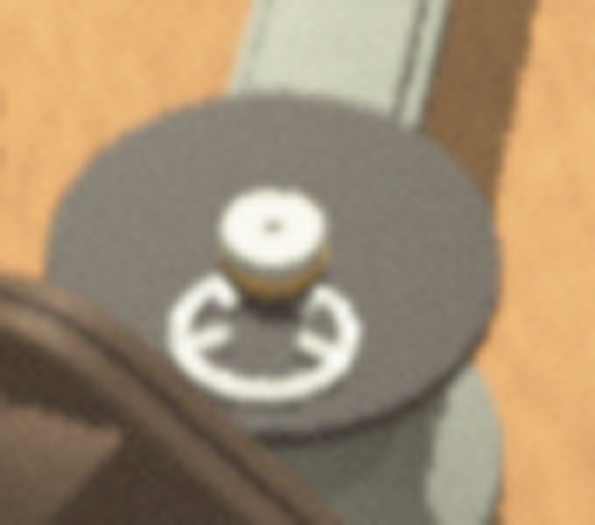

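```bash
python3 - <<'E'
from rig import manip
print(manip.job_done())
E
```

```text
the job is handed in; nothing more can be done
None
```

The ring is off the post and lying flat on the hub plate, and the pick is back on the mat where it came from. I handed the job in at about 23.7 s of the 61 s allowed.

- **Pull:** I lowered the hook into the window behind the ring and felt for the plate, about 2–3 N at most. I backed off slightly and drew the ring slowly along its −x. The highest reading was about 12 N, below the 18 N at which the pick's shank yields. The force fell off after roughly 14 mm.
- **Ring:** In the last pictures its centre is about 29–30 mm from the post axis. The prong ends sit clear of the post, and the whole ring is within the plate's edge.
- **The rest:** The gripper is open and touching nothing. The other things look unmoved.
- **Disagreement:** The first height estimate, from touching the mat, put the tip about 1.5 mm too low. The light touch on the plate corrected it.
- **Limited check:** The side camera's view of the hook was blocked during the pull, so I watched it only from the top camera and the force readings.

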